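# Sterilise the nail brush

### The arm

A 6-joint arm with a two-finger parallel gripper is mounted at the origin on the work surface. World frame = base frame: x ahead of the robot, y to its left, z up, the work surface at z = 0. Lengths are in m, angles in degrees, forces in N, time in s.
With the tool pointing down it reaches from about 0.275 to 0.875 m from the base axis. Payload 12.5 kg.
Tool frame: the origin (TCP) lies between the finger pads; the fingertips stand 14 mm ahead of it and the grasp point (between the pads) lies 5 mm behind it; z points along the fingers, y is the line along which they close (so a half turn about z gives the same grasp; the last joint's range is limited). The gripper opens to 85 mm and grips with 20 to 120 N. Pads are 22 mm wide; open, the fingers measure 114 mm over their backs; the gripper's body (76 mm by 85 mm) begins 54 mm behind the grasp point. The pads swing forward as they close: fully open they stand 13 mm farther back than shut.
Start: joints at [-77.04, 20.094, 94.641, -0, 65.266, -4.847], TCP at [0.168, -0.524, 0.245] pointing down, gripper open.
Joint ranges: [-157.81, 157.81], [-45, 120.19], [0.68, 151.7], [-89.99, 269.99], [4.06, 180], [-164.3, 164.3]. Speed limits (degrees/s): [127.2, 127.2, 159.86, 180, 180, 180].

### API

Orientations are given as [roll, pitch, yaw] about the fixed x, y, z axes, in that order (R = Rz(yaw) Ry(pitch) Rx(roll)).
In Python, from rig import move_pose, movel, goto_joints, command_gripper, wait, inverse_kinematics, get_obs, get_image, PlanningError, finish_job gives the robot as it stands. Calls block until the motion is done:
- move_pose(position, orientation): joint-space move of the TCP to a pose.
- movel(position, rotation=None, feed=0.15, until_force=None): straight line of the TCP; rotation=None keeps the orientation; feed is the mean speed in m/s. With until_force (N) it stops when the force on the tool has changed by that much, and returns True; else False.
- goto_joints(angles): joint-space move.
- command_gripper(opening, force=None): finger opening in m; force is the grip in N (None keeps the last); returns when the fingers have stopped.
- wait(seconds).
- inverse_kinematics(position, orientation): joint angles nearest the present ones, or None.
- get_obs(): the state.
- get_image(name): name is "side" or "top" or "wrist"; returns a dict with "image" (480x640x3 uint8, blue, green, red), "z_map" (480x640 float32, m along the optical axis (not along the pixel's ray), 0 where there is no reading), "camera_matrix" (3x3 intrinsics, pixels), "camera_from_world" (4x4, takes a point from world to camera coordinates). Camera axes: x right, y down, z forward; pixel columns grow to the right and rows downward; lengths in m; the calibration is good to about 2 mm. A picture is of the moment at which its call begins.
A pose or a line that the arm cannot do raises PlanningError and nothing moves.
- finish_job(): hands the job in; it is judged then, once.
The state is a dict: "t": time; "joint_pos": joint angles; "joint_velocities": joint speeds; "effort": joint torques, N m; "tcp_pos": TCP position; "tcp_rot": TCP orientation; "contact_force": force on the tool from outside, world axes, zero at the start; "wrist_torque": the same for the moment, N m; "opening": finger opening in m; "finger_force": force on a finger pad.
Only numpy, scipy, OpenCV 4.12 (cv2) and the standard library are available. Lean on these libraries where they do the work, as an engineer would, in place of code of your own. Each camera call takes 0.05 s, during which the arm holds its last target. There are 200 camera calls.

### The job

Press the release on the steriliser so that its tray pops out, put the nail brush in the tray and push the tray home until it clicks and stays in. Only then run the lamp for a good second: pull the knob switch out to its detent, wait, and push it fully back in. Leave the other things on the counter where they are.

Things in the scene. Friction and masses are not known exactly. Their poses are not given: they have to be found in the camera images.
- steriliser: fixed countertop steriliser: white housing 240 mm deep (x), 260 mm wide (y). Origin: centre of its underside, on the table; its front faces its own -x (roughly the robot). The front of its top is a flat deck 85 mm high, x -120 to -46 mm; behind it a control panel slopes up at 40 degrees, from x -50, z 85 to x 34, z 156 mm, so its normal is (-0.643, 0, 0.766)
- ledge_edge (a point): middle of the lower front edge of the steriliser's wooden ledge, 256 mm above the table, 320 mm wide along y; the ledge with its plants overhangs the rear half of the steriliser from here towards +x, and leaves no room for a vertical gripper at the knob; axes as the steriliser's
- tray (a joint): the tray behind the white front plate (224 mm wide along y, z 11 to 73 mm, no handle): 0 = latched home, 0.105 m = popped out towards the steriliser's -x. A spring pushes it out (6 N at home, 2 N out); pushed in, it rides over the latch (some 12 N in all), goes at most 6 mm past home, and on letting go comes back to 0, held by the latch
- tray_floor (a point): on the tray's inner floor, 18 mm above the table, moving with the tray; axes as the steriliser's. Inner floor from here: x -56 to +84, y -91 to +91 mm; side walls rise 28 mm, the front plate 55 mm above it. Fully out, x -56 to +57 mm is open to above, the rest under the housing, whose slot is 57 mm high over the floor
- tray_front (a point): centre of the outer face of the tray's front plate, 42 mm above the table, moving with the tray (at home x -140 mm in the steriliser's frame); axes as the steriliser's; push towards +x
- release (a joint): release button: 0 = up, grows as pressed straight down, 0.009 m = fully down (about 5 N; the tray lets go at 3 to 6 mm)
- release_top (a point): centre of the top of the release: a round steel button 32 mm across on the front deck, standing 12 mm above it, towards the steriliser's -y
- knob (a joint): push-pull switch: 0 = pushed in (off), 0.014 m = pulled out to its detent (on); a sprung detent holds it at either end, about 5 to 7 N moves it across
- knob_grip (a point): centre of the grip of the knob on the sloping panel, towards the steriliser's +y: a black cylinder 34 mm across, 26 mm long, on a thin neck; pushed in, its underside is 12 mm, this point 25 mm and its top 38 mm off the panel. z axis: out of the panel, the pull direction, 40 degrees from vertical, leaning to the steriliser's -x; y axis as the steriliser's
- brush_centre (a point): centre of the loose nail brush: a wooden block 80 x 45 mm with bristles beneath, 40 mm high in all (wood is the upper 22 mm), long axis its x, lying bristles down on the table to the left or right of the steriliser's front
- soap_dish: white flat rectangular dish 115 x 80 mm carrying a bar of soap of about the brush's size (82 x 52 mm), 38 mm high in all; bystander; origin at the centre of its underside
- tumbler: glass tumbler 74 mm across, 100 mm high, with toothbrushes standing to 185 mm; bystander; origin at the centre of its underside
- soap_bottle: white round soap bottle with pump, 66 mm across, 180 mm high; bystander; origin at the centre of its underside
- candle: white candle 66 mm across, 90 mm high; bystander; origin at the centre of its underside
- plant_pot: succulent in a white pot, 72 mm across, 120 mm high; bystander; origin at the centre of its underside
Things that resemble listed ones, but are neither listed nor needed, are in the scene too. There is more than one size of the part that bears brush_centre; the job needs the largest.

How it is judged:
By the outcome, as a careful person would: the job done as asked, in the order asked, and still so for the second after the job is handed in, with the robot touching nothing.
It also fails if it takes over 70 s, if anything falls off the work surface, if the arm or the gripper's body presses on something with over 40 N, if the wrist force passes 120 N, or if a joint passes its speed limit or range.

## Working session

There is one attempt and no reset: what is moved stays moved. The work goes in short steps, each a Python script; the robot and the scene stay as the last script left them, time stands still between calls to the robot, and variables do not carry over. Pictures are saved under pics/ and viewed, at most 10 in all, crops included, and the job is handed in when it is done.

```bash
mkdir -p pics; ls; cat > h.py <<'E'
import numpy as np, cv2
from rig import *
def snap(n):
    d=get_image(n); np.savez(f'{n}.npz',**d); return d
def pts(d):
    z=d['z_map']; K=d['camera_matrix']; T=np.linalg.inv(d['camera_from_world'])
    v,u=np.indices(z.shape)
    P=np.stack([(u-K[0,2])/K[0,0]*z,(v-K[1,2])/K[1,1]*z,z],-1)
    W=P@T[:3,:3].T+T[:3,3]; W[z==0]=np.nan
    return W
def ray(d,u,v,zp):
    K=d['camera_matrix']; T=np.linalg.inv(d['camera_from_world'])
    r=T[:3,:3]@np.array([(u-K[0,2])/K[0,0],(v-K[1,2])/K[1,1],1]); o=T[:3,3]
    return o+r*(zp-o[2])/r[2]
def load(n): return dict(np.load(f'{n}.npz'))
E
python3 - <<'E'
from h import *
for n in('top','side','wrist'):
    d=snap(n); cv2.imwrite(f'pics/{n}0.png',d['image']); print(n,np.linalg.inv(d['camera_from_world'])[:3].round(3).tolist(),d['camera_matrix'][0,0])
print(get_obs()['t'])
E
```

```text
pics
top [[-0.008, -0.995, 0.104, 0.44], [-1.0, 0.008, -0.002, -0.004], [0.001, -0.104, -0.995, 1.322]] 469.84842358731316
side [[-0.653, -0.517, 0.554, -0.07], [-0.758, 0.433, -0.489, 0.574], [0.013, -0.739, -0.674, 0.914]] 504.87353001507216
wrist [[0.306, -0.913, -0.269, 0.236], [-0.952, -0.294, -0.085, -0.5], [-0.001, 0.282, -0.959, 0.373]] 340.8423318450294
0.15
```

View pics/top0.png

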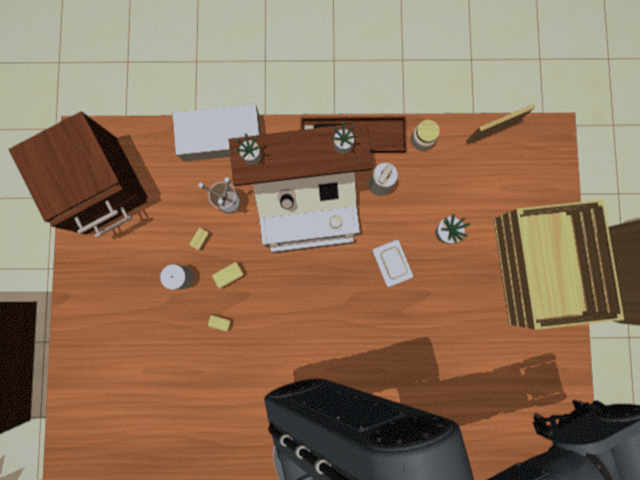

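View pics/side0.png

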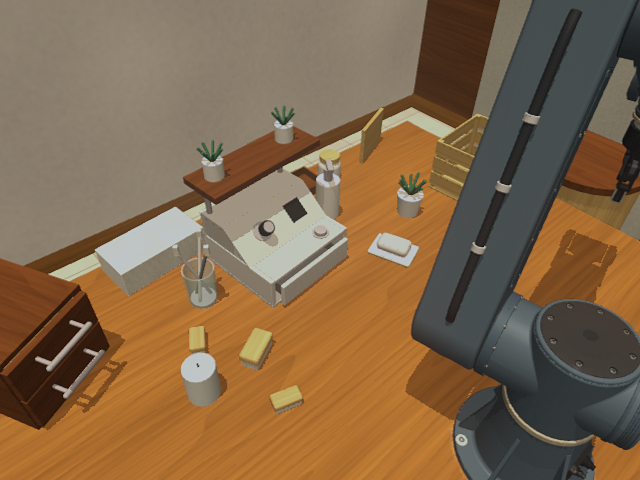

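Top view: brush candidates are (228,275), (200,239) and (219,323), plus the soap on its dish at (396,262). The block at (228,275) looks largest. The release is at about (336,222), the knob at (287,201), and the black square at (328,191) is a decoy. I'll measure all of these now.

```bash
python3 - <<'E'
from h import *
d=load('top'); s=load('side'); W=pts(d); S=pts(s)
for n,D,P in(('top',d,W),('side',s,S)):
    hsv=cv2.cvtColor(D['image'],cv2.COLOR_BGR2HSV)
    m=((hsv[...,0]>18)&(hsv[...,0]<35)&(hsv[...,1]>70)&(hsv[...,2]>90)&(P[...,2]>.012)&(P[...,2]<.06)).astype(np.uint8)
    c,_=cv2.findContours(m,0,2)
    for k in c:
        if cv2.contourArea(k)<60: continue
        mm=np.zeros_like(m); cv2.drawContours(mm,[k],-1,1,-1); q=P[mm>0]; zt=np.nanpercentile(q[:,2],80)
        q=q[q[:,2]>zt-.006]; r=cv2.minAreaRect(q[:,:2].astype(np.float32)*1000)
        (x,y)=k.reshape(-1,2).mean(0)
        # ray-cast contour rect
        kk=np.array([ray(D,u,v,zt)[:2] for u,v in k.reshape(-1,2)],np.float32)*1000
        print(n,int(x),int(y),'z',zt.round(4),'depthrect',r,'ray',cv2.minAreaRect(kk))
# deck
for n,D,P in(('top',d,W),('side',s,S)):
    hsv=cv2.cvtColor(D['image'],cv2.COLOR_BGR2HSV)
    m=(abs(P[...,2]-.085)<.004)&(hsv[...,1]<70)&(P[...,0]>.4)&(P[...,0]<.75)&(abs(P[...,1])<.3)
    nl,l,st,ce=cv2.connectedComponentsWithStats(m.astype(np.uint8))
    i=1+st[1:,4].argmax(); q=P[l==i]; r=cv2.minAreaRect(q[:,:2].astype(np.float32)*1000)
    print(n,'deck',st[i],r,cv2.boxPoints(r).round(1).tolist(),np.nanmedian(q[:,2]))
    # release top: near 0.097
    m=(P[...,2]>.092)&(P[...,2]<.102)&(P[...,0]>.4)&(P[...,0]<.62)&(abs(P[...,1])<.2)
    q=P[m]; print('97mm band',len(q),np.median(q,0))
a=cv2.resize(d['image'][170:340,150:420],None,fx=2.9,fy=2.9,interpolation=cv2.INTER_CUBIC)
cv2.imwrite('pics/crop1.png',a)
E
```

```text
top 218 322 z 0.0315 depthrect ((353.0622863769531, 271.882568359375), (56.18254852294922, 30.382034301757812), 74.51493835449219) ray ((353.38543701171875, 271.83465576171875), (56.395599365234375, 30.74747085571289), 73.90494537353516)
top 226 274 z 0.0424 depthrect ((483.4910583496094, 249.09251403808594), (41.37474060058594, 75.98834991455078), 29.471662521362305) ray ((482.82965087890625, 248.536865234375), (42.281578063964844, 75.98609161376953), 28.795875549316406)
top 198 238 z 0.0315 depthrect ((584.3997192382812, 331.953125), (32.006893157958984, 55.47294616699219), 62.44729232788086) ray ((584.1610107421875, 331.1549987792969), (31.21685218811035, 55.36267852783203), 61.78372573852539)
side 285 396 z 0.0312 depthrect ((350.01275634765625, 276.2093200683594), (57.35669708251953, 31.140779495239258), 74.39061737060547) ray ((348.48321533203125, 277.1642761230469), (56.995948791503906, 32.02372741699219), 73.51394653320312)
side 255 344 z 0.0413 depthrect ((480.6834411621094, 252.25851440429688), (42.039649963378906, 80.35493469238281), 29.719837188720703) ray ((476.070709228
[... 338 characters left out ...]
  204  100   40 2282] ((616.4909057617188, 23.62989044189453), (79.18184661865234, 259.5719909667969), 6.683300018310547) [[562.0999755859375, 147.89999389648438], [592.2999877929688, -109.9000015258789], [670.9000244140625, -100.69999694824219], [640.7000122070312, 157.10000610351562]] 0.08562347568471518
97mm band 57 [ 0.61411378 -0.04721396  0.09702628]
side deck [ 216  213  131   73 2508] ((667.97265625, 33.340545654296875), (191.48780822753906, 262.76336669921875), 6.419189453125) [[558.0999755859375, 153.1999969482422], [587.5, -107.9000015258789], [777.7999877929688, -86.5], [748.4000244140625, 174.60000610351562]] 0.08521433082163454
97mm band 68 [ 0.61102933 -0.0400364   0.09643354]
```

View pics/crop1.png

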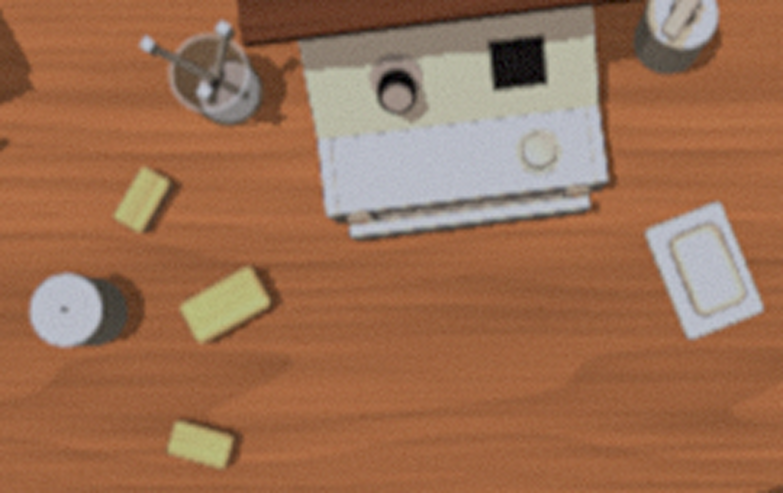

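The crop confirms the large brush at crop (226,304), about 80×45 mm. The two at (143,199) and (202,444) are smaller (55×31 mm), and the soap sits on the dish at (707,268). Release is at crop (538,150), knob at (397,90). Next I'll measure the knob, the ledge, the tool's camera side and the bystanders.

```bash
python3 - <<'E'
from h import *
from scipy.spatial.transform import Rotation as R
o=get_obs(); print(o['tcp_rot'],o['opening'],o['contact_force'])
T=R.from_euler('xyz',o['tcp_rot'],degrees=True)
w=load('wrist'); print('cam in tool',T.inv().apply(np.linalg.inv(w['camera_from_world'])[:3,3]-o['tcp_pos']))
O=np.array([.694,.035,0]); Rs=R.from_euler('z',6.6,degrees=True)
n=np.array([-.643,0,.766])
for nm in('top','side'):
    P=pts(load(nm)); L=((P-O).reshape(-1,3)@Rs.as_matrix()).reshape(P.shape)
    off=(L-np.array([-.050,0,.085]))@n
    inn=(abs(L[...,1])<.115)&(L[...,0]>-.045)&(L[...,0]<.04)&(L[...,2]<.2)
    m=inn&(off>.030)&(off<.045); q=L[m]; print(nm,'knobtop',len(q),np.median(q,0),q.mean(0),(q.max(0)+q.min(0))/2,'off',np.median(off[m]))
    m=inn&(abs(off)<.01); print('panel off',np.median(off[m]),off[m].std(), 'deck y range',)
    m=(L[...,2]>.25)&(L[...,2]<.30)&(abs(L[...,1])<.15)&(L[...,0]<.2); q=L[m]; print('ledge x',np.percentile(q[:,0],[0,1,3,10]), q[:,1].min(),q[:,1].max())
    m=(L[...,2]>.02)&(L[...,2]<.068)&(abs(L[...,1])<.1)&(L[...,0]<-.1)&(L[...,0]>-.2); q=L[m]; print('front',np.percentile(q[:,0],[2,10,50,90]))
    m=(abs(L[...,2]-.072)<.003)&(L[...,0]<-.125)&(L[...,0]>-.16)&(abs(L[...,1])<.14); q=L[m]; print('plate top',len(q),np.percentile(q,[2,50,98],axis=0).round(4).tolist())
for th in [0,90,180,-90]:
    print(th,inverse_kinematics([.6125,-.0435,.2],[180,0,th]))
E
```

```text
[-1.79947880e+02 -4.96650257e-03  1.78071324e+01] 0.08521294693976622 [0.46306901 0.63163293 0.11654502]
cam in tool [ 0.07194822 -0.00120633 -0.12861816]
top knobtop 129 [-0.02791537  0.04754259  0.15179162] [-0.02772741  0.04762676  0.15118014] [-0.02709855  0.04769319  0.15063003] off 0.03655464187237957
panel off -0.0009624378797789928 0.002224413621285227 deck y range
ledge x [-0.64313321 -0.61097031 -0.4934694   0.00400328] -0.1499668717345794 0.14996222616292695
front [-0.13823476 -0.13810088 -0.1376437  -0.11414489]
plate top 251 [[-0.1381, -0.1085, 0.0692], [-0.1324, -0.0138, 0.0725], [-0.1263, 0.1013, 0.0747]]
side knobtop 158 [-0.03221093  0.05336122  0.14963691] [-0.03112024  0.05285858  0.14912196] [-0.02935004  0.0508972   0.14656293] off 0.03734757731646399
panel off -0.0005489740277377732 0.0020880577623731866 deck y range
ledge x [-0.80496974 -0.79715003 -0.7887743  -0.76219059] -0.14995107643895236 0.14959616259322442
front [-0.14187053 -0.14104638 -0.13961276 -0.13771281]
plate top 341 [[-0.1414, -0.1054, 0.0693], [-0.1357, 0.006, 0.0724], [-0.1287, 0.1101, 0.0748]]
0 [-8.40537991e+00  2.93776543e+01  8.72246098e+01 -2.54444375e-14
  6.33977360e+01  8.15946201e+01]
90 [-8.40537991e+00  2.93776543e+01  8.72246098e+01 -2.54444375e-14
  6.33977360e+01 -8.40537991e+00]
180 [ -8.40537991  29.37765426  87.22460977   0.          63.39773597
 -98.40537991]
-90 None
```

```bash
cat >> h.py <<'E'
from scipy.spatial.transform import Rotation as R
def st(P,O=np.array([.694,.035,0]),yaw=6.6): return ((P-O).reshape(-1,3)@R.from_euler('z',yaw,degrees=True).as_matrix()).reshape(P.shape)
def stw(p,O=np.array([.694,.035,0]),yaw=6.6): return R.from_euler('z',yaw,degrees=True).apply(p)+O
DOWN=[180,0,-173.4]
E
python3 - <<'E'
from h import *
move_pose([.50,.0,.33],DOWN); command_gripper(0)
d=snap('wrist'); cv2.imwrite('pics/w1.png',d['image'])
P=pts(d); L=st(P)
m=(abs(L[...,2]-.085)<.004)&(L[...,0]<-.05)&(L[...,0]>-.14)&(abs(L[...,1])<.15); q=L[m]
print('deck',len(q),np.percentile(q,[1,50,99],axis=0).round(4).tolist())
# front edge fit per y-bin
b=np.arange(-.11,.11,.01); e=[(y,np.percentile(q[(abs(q[:,1]-y)<.005),0],1)) for y in b if (abs(q[:,1]-y)<.005).sum()>5]
print('edge fit',np.polyfit(*np.array(e).T,1))
m=(L[...,2]>.093)&(L[...,2]<.102)&(L[...,0]<-.065)&(L[...,0]>-.13)&(abs(L[...,1]+.069)<.03); q=L[m]; print('release',len(q),q.mean(0),(q.max(0)+q.min(0))/2,np.ptp(q,axis=0))
n=np.array([-.643,0,.766]); off=(L-np.array([-.050,0,.085]))@n
m=(abs(L[...,1]-.05)<.03)&(L[...,0]>-.06)&(L[...,0]<.04)&(L[...,2]<.2)&(off>.032)&(off<.045); q=L[m]
print('knob',len(q),q.mean(0),(q.max(0)+q.min(0))/2,np.ptp(q,axis=0),np.median(off[m]))
print(get_obs()['t'],get_obs()['opening'])
E
```

```text
deck 8608 [[-0.1197, -0.1263, 0.0827], [-0.094, 0.0346, 0.0851], [-0.0509, 0.1286, 0.0874]]
edge fit [ 0.00096787 -0.11968554]
release 518 [-0.08599175 -0.06828755  0.09671417] [-0.08526042 -0.06884147  0.09613551] [0.03077824 0.03075476 0.00586321]<stdin>:13: RuntimeWarning: Mean of empty slice.
  ret = um.true_divide(
Traceback (most recent call last):
ValueError: zero-size array to reduction operation maximum which has no identity
```

View pics/w1.png

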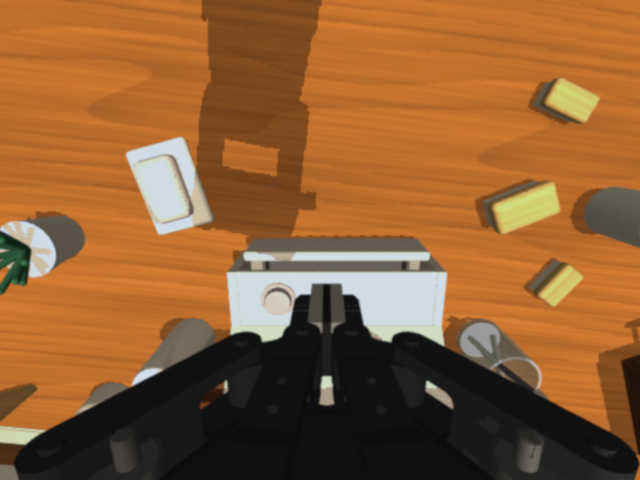

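The wrist view matches the steriliser frame (deck front edge at -119.7 mm). The release is at pixel (277,298), soap dish at (168,185) and brush at (525,207). Next I press the release.

```bash
python3 - <<'E'
from h import *
p=stw([-.086,-.0685,.150]); move_pose(p,DOWN)
q=p.copy(); q[2]=.116; movel(q)
q[2]=.1035; r=movel(q,feed=.03,until_force=25); o=get_obs(); print(r,o['tcp_pos'],o['contact_force'])
wait(.3); movel(p); wait(.3)
d=snap('top'); L=st(pts(d))
m=(abs(L[...,2]-.072)<.004)&(L[...,0]<-.125)&(L[...,0]>-.28)&(abs(L[...,1])<.12); print('plate',np.percentile(L[m],[2,50,98],axis=0).round(4).tolist(),get_obs()['t'])
E
```

```text
False [ 0.61683292 -0.04298104  0.10384225] [ 1.67162152 -0.67905187  3.66292252]
plate [[-0.2419, 0.0705, 0.0689], [-0.2362, 0.0879, 0.073], [-0.2306, 0.1081, 0.0758]] 6.125
```

```bash
python3 - <<'E'
from h import *
command_gripper(.085)
A=[180,0,119.5]; p=np.array([.482,.250,.14])
move_pose([.50,.10,.25],[180,0,150]); move_pose(p,A); movel([p[0],p[1],.022],feed=.12)
command_gripper(0,force=40); print(get_obs()['opening'],get_obs()['finger_force'])
movel([p[0],p[1],.16]); print(get_obs()['opening'],get_obs()['t'])
q=stw([-.177,0,.16]); move_pose(q,DOWN)
for n in('top','side'):
    d=snap(n); cv2.imwrite(f'pics/{n}2.png',d['image'])
E
```

```text
0.04445175478373566 41.517133712768555
0.04407569727960345 11.225
```

View pics/side2.png

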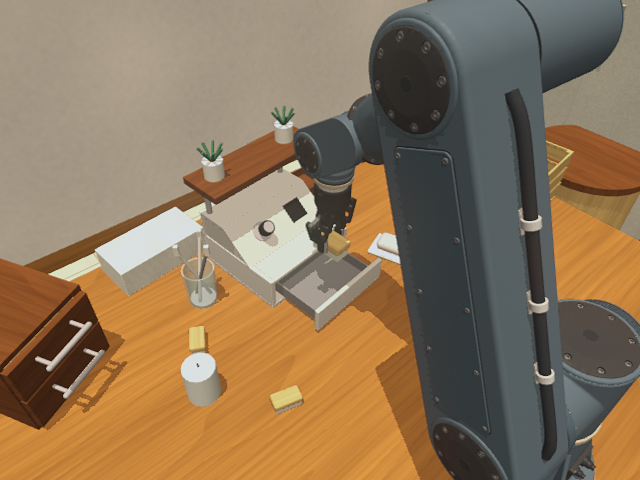

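The side view shows the brush held at (338,244) over the open tray at (330,285). Next I lower it, release it, check it and push the tray home.

```bash
python3 - <<'E'
from h import *
q=stw([-.177,0,.16]); a=q.copy(); a[2]=.0405
r=movel(a,feed=.1,until_force=10); print(r,get_obs()['tcp_pos'][2])
command_gripper(.085); wait(.2); movel(q)
b=stw([-.30,0,.16]); movel(b,feed=.25); command_gripper(0)
d=snap('top'); L=st(pts(d)); hsv=cv2.cvtColor(d['image'],cv2.COLOR_BGR2HSV)
m=(hsv[...,0]>18)&(hsv[...,0]<35)&(hsv[...,1]>70)&(abs(L[...,0]+.177)<.09)&(abs(L[...,1])<.09)&(L[...,2]<.09)
print('brush',m.sum(),np.percentile(L[m],[2,50,98],axis=0).round(3).tolist())
cv2.imwrite('pics/top3.png',d['image'])
b[2]=.045; movel(b)
c=stw([-.125,0,.045]); r=movel(c,feed=.06,until_force=28); o=get_obs()
print(r,st(np.array(o['tcp_pos'])),o['contact_force'],o['t'])
wait(.2); print(get_obs()['contact_force'])
E
```

```text
True 0.04046716703614224
brush 434 [[-0.214, -0.021, 0.053], [-0.177, -0.001, 0.058], [-0.141, 0.018, 0.064]]
True [-0.1475502   0.00046381  0.04333179] [-6.28858316 -1.92074072 -0.08278444] 20.2167
[-6.18751418 -2.32346636 -1.52072742]
```

```bash
python3 - <<'E'
from h import *
b=stw([-.185,0,.045]); movel(b,feed=.06); print(get_obs()['contact_force']); wait(.3)
for n in('top','side'):
    d=snap(n); L=st(pts(d))
    m=(abs(L[...,2]-.072)<.004)&(L[...,0]<-.125)&(L[...,0]>-.28)&(abs(L[...,1])<.12)&(abs(L[...,1])>.06); print('plate',np.percentile(L[m],[2,50,98],axis=0).round(4).tolist())
cv2.imwrite('pics/s4.png',d['image'])
E
```

```text
[ 1.16496719e-02 -1.28315949e+00  9.89269501e-04]
plate [[-0.1379, -0.1135, 0.0694], [-0.1323, -0.0847, 0.0725], [-0.1266, 0.1072, 0.0756]]
plate [[-0.1412, 0.0608, 0.0681], [-0.136, 0.0871, 0.0722], [-0.1275, 0.1126, 0.0754]]
```

The tray reads the same as at the start (home), so it's latched. Next I refine the knob position with the wrist camera and check that the tilted grasp is reachable.

```bash
cat >> h.py <<'E'
N=np.array([-.643,0,.766])
M=np.array([[-.766,0,.643],[0,1,0],[-.643,0,-.766]])
KR=(R.from_euler('z',6.6,degrees=True)*R.from_matrix(M)).as_euler('xyz',degrees=True)
E
python3 - <<'E'
from h import *
o=get_obs(); p=np.array(o['tcp_pos']); p[2]=.2; movel(p,feed=.25); 
move_pose(stw([-.2,-.10,.30]),DOWN)
d=snap('wrist'); cv2.imwrite('pics/w5.png',d['image']); L=st(pts(d)); off=(L-np.array([-.050,0,.085]))@N
m=(abs(L[...,1]-.05)<.03)&(L[...,0]>-.06)&(L[...,0]<.04)&(L[...,2]<.2)&(off>.033)&(off<.043); q=L[m]
if len(q): print('knob',len(q),q.mean(0),(q.max(0)+q.min(0))/2,np.ptp(q,axis=0),np.median(off[m]))
m=(abs(L[...,1])<.11)&(L[...,0]>-.045)&(L[...,0]<.03)&(abs(off)<.008);print('panel',m.sum(),np.median(off[m]))
g=np.array([-.0296,.05,.1503])-.013*N; print(KR)
for k in(.12,.0): print(inverse_kinematics(stw(g+N*k),KR),get_obs()['t'])
E
```

```text
panel 1699 -0.00019184660157647442
[-180.           40.01095772 -173.4       ]
[   1.10636829   13.8710964   115.16736405   17.79024753   11.62208947
 -111.66087257] 23.0333
[   1.93883085   29.73987375  107.55102805   47.04954583    4.09330686
 -140.54990229] 23.0333
```

View pics/w5.png

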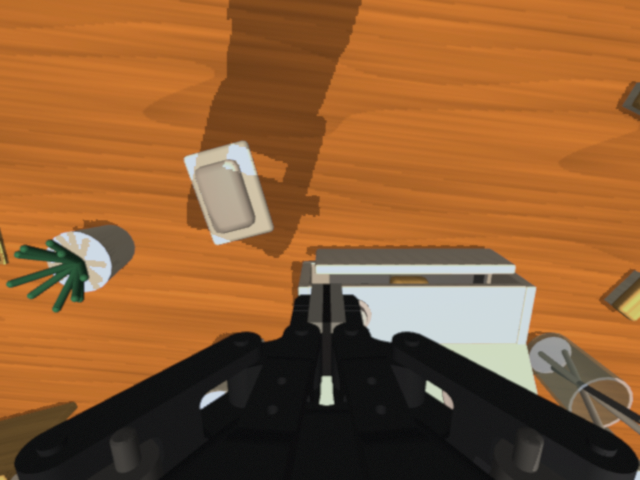

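The closed gripper hides the knob here, but the brush shows in the tray slot at (408,281). A 40° tilt puts joint 5 at its limit. The pads close along y, so a smaller tilt grips just as well. I'll take one more look from the other side and check a 28–30° tilt.

```bash
python3 - <<'E'
from h import *
move_pose(stw([-.2,.20,.30]),DOWN)
d=snap('wrist'); cv2.imwrite('pics/w6.png',d['image']); L=st(pts(d)); off=(L-np.array([-.050,0,.085]))@N
m=(abs(L[...,1]-.05)<.03)&(L[...,0]>-.06)&(L[...,0]<.04)&(L[...,2]<.2)&(off>.033)&(off<.043); q=L[m]
if len(q): print('knob',len(q),q.mean(0),(q.max(0)+q.min(0))/2,np.ptp(q,axis=0),np.median(off[m]))
g=np.array([-.0296,.05,.1503])-.013*N
for t in(25,30,33):
    print(t,[inverse_kinematics(stw(g+N*k),[180,t,-173.4]).round(1).tolist() for k in(.1,.02,.0)])
E
```

```text
25 [[1.9, 18.8, 104.7, 3.8, 31.6, -97.6], [2.3, 28.6, 99.7, 4.0, 26.8, -97.5], [2.4, 31.0, 98.3, 4.1, 25.8, -97.5]]
30 [[1.7, 17.7, 108.0, 6.0, 24.5, -99.7], [2.1, 27.8, 103.0, 6.7, 19.4, -100.2], [2.2, 30.2, 101.5, 6.9, 18.4, -100.3]]
33 [[1.5, 17.2, 109.9, 8.0, 20.2, -101.8], [2.0, 27.4, 104.9, 9.7, 14.9, -103.2], [2.2, 29.9, 103.4, 10.1, 13.9, -103.5]]
```

```bash
cat > k.py <<'E'
from h import *
g=np.array([-.0296,.05,.1503])-.013*N; KT=[180,30,-173.4]
tz=np.array([.5,0,-.866]); base=g+.004*N+.005*tz
def K(k): return stw(base+N*k)
def obs(s):
    o=get_obs(); print(s,round(o['t'],2),'off',round(float((st(np.array(o['tcp_pos']))-base)@N),4),'y',round(float(st(np.array(o['tcp_pos']))[1]),4),'F',np.round(o['contact_force'],1),'op',round(o['opening'],4))
E
python3 - <<'E'
from k import *
command_gripper(.085)
move_pose(K(.11),KT); obs('standoff')
r=movel(K(0),feed=.08,until_force=8); obs(f'at {r}')
if not r:
    command_gripper(0,force=40); obs('grip')
    d=snap('side'); cv2.imwrite('pics/s7.png',d['image'][150:350,150:420])
E
```

```text
standoff 25.83 off 0.1103 y 0.0505 F [-0.2  0.4  0.9] op 0.0849
at False 27.36 off 0.0004 y 0.05 F [-0.4  0.5 -0.1] op 0.085
grip 27.88 off 0.0003 y 0.0497 F [-4.4 -2.8  4.7] op 0.0329
```

```bash
python3 -c "
import cv2;a=cv2.imread('pics/s7.png');cv2.imwrite('pics/s7b.png',cv2.resize(a,None,fx=2.5,fy=2.5))"
```

```text
(no output)
```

View pics/s7b.png

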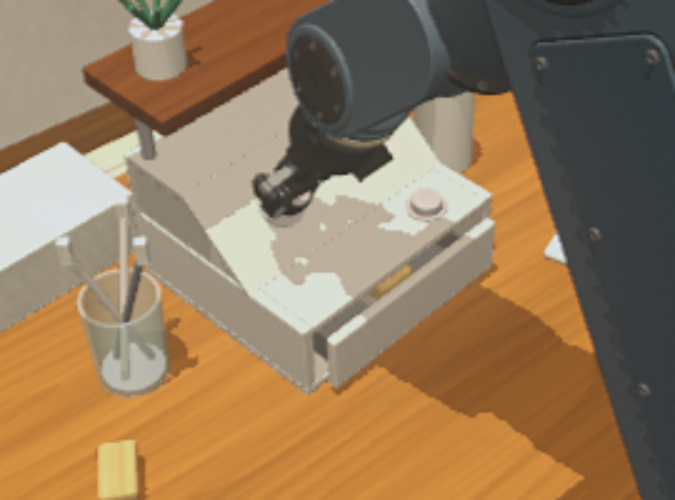

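The crop shows the fingers around the knob at (283,200). The tray is home, with the brush visible in it at (392,280). Next I pull, wait, and push back.

```bash
python3 - <<'E'
from k import *
r=movel(K(.0145),feed=.03,until_force=30); obs(f'pulled {r}')
wait(1.6); obs('waited')
E
```

```text
pulled False 28.57 off 0.0145 y 0.0497 F [ 1.5 -4.8  1.6] op 0.0328
waited 30.17 off 0.0145 y 0.0498 F [ 0.5 -5.5 -0.2] op 0.0324
```

```bash
python3 - <<'E'
from k import *
a=snap('side')['image'][200:255,235:300]; b=cv2.imread('pics/s7.png')[50:105,85:150]
cv2.imwrite('pics/c8.png',cv2.resize(np.hstack([b,a]),None,fx=6,fy=6,interpolation=cv2.INTER_CUBIC))
E
```

```text
(no output)
```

View pics/c8.png

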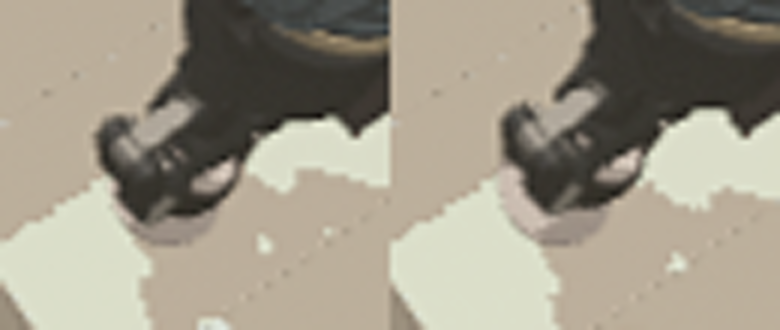

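Left is before, right is after. The knob's top (215,175 → 612,165) moved out with the fingers and more of its base ring shows, so the switch is at its detent. Next I push it in.

```bash
python3 - <<'E'
from k import *
r=movel(K(-.0015),feed=.03,until_force=22); obs(f'pushed {r}'); wait(.2); obs('')
command_gripper(.085); r=movel(K(.09),feed=.15); obs('back')
# press the top with closed fingers to make sure: tip contact expected when TCP off-panel ~ 38+14
command_gripper(0)
top=g+.013*N
def Q(k): return stw(top-.014*tz+N*k)
movel(Q(.03),feed=.1); r=movel(Q(-.004),feed=.03,until_force=15)
print('press',r,'tip off top',round(float((st(np.array(get_obs()['tcp_pos']))+.014*tz-top)@N),4)); obs('')
movel(Q(.10),feed=.15); move_pose(stw([-.3,-.10,.33]),DOWN); wait(.3)
for n in('top','side'):
    d=snap(n); L=st(pts(d)); off=(L-np.array([-.050,0,.085]))@N
    m=(abs(L[...,1]-.05)<.03)&(L[...,0]>-.07)&(L[...,0]<.04)&(L[...,2]<.2)&(off>.030)&(off<.06); print(n,'knob off',m.sum(),np.median(off[m]))
    m=(abs(L[...,2]-.072)<.004)&(L[...,0]<-.125)&(L[...,0]>-.28)&(abs(L[...,1])<.12); print('plate',np.percentile(L[m],[2,50],axis=0)[:,0].round(4))
    cv2.imwrite(f'pics/{n}9.png',d['image'])
obs('end')
E
```

```text
pushed True 30.73 off 0.0003 y 0.0497 F [-9.  -2.3 11.8] op 0.0327
 30.93 off 0.0003 y 0.0497 F [-11.1  -2.6  12.1] op 0.0327
back 32.24 off 0.0896 y 0.05 F [-0.3  0.5  0.2] op 0.0849
press True tip off top 0.0015
 34.38 off 0.0292 y 0.05 F [-11.4  -2.1  11.4] op -0.0004
top knob off 132 0.036562520738242836
plate [-0.1381 -0.1322]
side knob off 167 0.037029502022807796
plate [-0.141 -0.136]
end 36.62 off 0.3252 y -0.0998 F [ 0.3 -1.   1.1] op -0.0002
```

View pics/side9.png

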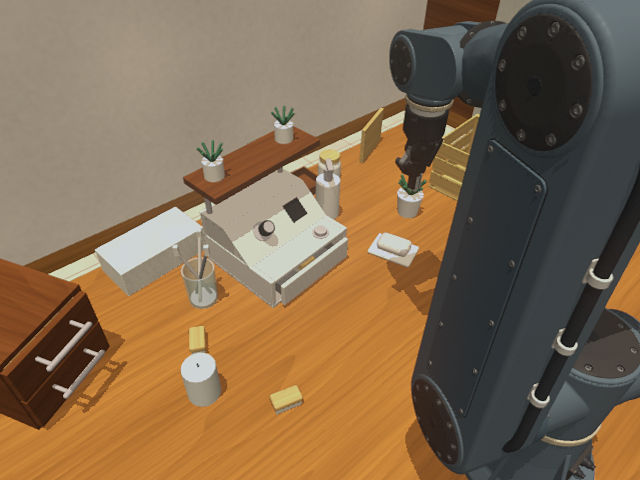

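The side view shows the tray home at (312,270) and the knob in at (265,228). The bystanders are unmoved and the robot is clear of everything.

```bash
python3 -c "
from rig import *
print(finish_job())"
```

```text
the job is handed in; nothing more can be done
None
```

The job is handed in: the large nail brush is in the latched tray, the lamp ran for about 2 s and its knob is fully back in, and the other things look unmoved, all in about 37 s of the 70 s allowed.

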